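# Seat the pegged bat on the pottery wheel

### The arm

A 7-joint arm with a two-finger parallel gripper is mounted at the origin on the work surface. World frame = base frame: x ahead of the robot, y to its left, z up, the work surface at z = 0. Lengths are in m, angles in rad, forces in N, time in s.
With the tool pointing down it reaches from about 0.4 to 0.75 m from the base axis. Payload 19.5 kg.
Tool frame: the origin (TCP) lies midway between the tips of the shut fingers; the grasp point (between the pads) lies 19 mm behind it; x points along the fingers, y is the direction in which the jaws open and shut, and the axes are right-handed (so a half turn about x gives the same grasp; the last joint's range is limited). The gripper opens to 85 mm and grips with 20 to 120 N. Pads are 22 mm wide; open, the fingers measure 114 mm over their backs; the gripper's body (76 mm by 85 mm) begins 54 mm behind the grasp point. The pads swing forward as they close: fully open they stand 13 mm farther back than shut.
Start: joints at [1.102, 0.707, -0.028, 1.485, 0.022, 0.951, -0.075], TCP at [0.238, -0.523, 0.231] pointing down, gripper open.
Joint ranges: [-2.71, 2.71], [-0.32, 2.16], [-1.57, 1.52], [0, 2.45], [-1.46, 4.6], [0, 2.02], [-2.83, 2.83]. Speed limits (rad/s): [1.89, 1.89, 2.57, 2.57, 3.01, 3.01, 3.01].

### API

Orientations are given as a unit quaternion [w, x, y, z].
In Python, from bench import ctrl gives the robot as it stands.
- The arm moves only by the shell command python3 -m jog 'ROWS' [FORCE]. ROWS is JSON, a list that holds one entry, the list of rows, each a list of 7 numbers: the shift along the tool's x, y, z in m, then the turn, a rotation vector about the tool's x, y, z in rad, then the finger opening in m, from 0 to 0.0854. A call has 1 to 12 rows; each row is the pose to reach, as a shift and turn from the pose measured when the call began, along the tool's axes at that moment; what a row does not reach only later rows make up. A row lasts 1/10 s, in which the tool goes at most 50 mm and 8.59 degrees, less where a joint would pass 70% of its speed; a pose out of reach is approached as far as the arm can. A call with a gripper value outside its range is refused whole. The fingers move at their own pace and stop on an object; FORCE is the grip in N (left out, the last holds). Time passes only in rows, so rows that repeat a pose let the fingers close. It gives the time, the measured TCP pose, the force and the opening at its end, in the units of the state.
- ctrl.get_state(): the state, without advancing time (a new reading comes with each control period).
- ctrl.grab_frame(name): name is "scene" or "top"; returns the picture (420x560x3 uint8, red, green, blue); there is no depth.
- ctrl.camera_info(name): a dict with "intrinsics" (3x3 intrinsics, pixels), "pose" (4x4, takes a point from camera to world coordinates). Camera axes: x right, y up, looking along -z (the intrinsics and any distortion apply to the point x, -y, -z); pixel columns grow to the right and rows downward; lengths in m; the calibration is good to about 2 mm. A picture is of the moment at which its call begins. camera_info takes no time and is no camera call.
- ctrl.sign_off(): hands the job in, once; it reports no verdict.
The state is a dict: "time": time; "joint_pos": joint angles; "qd": joint speeds; "joint_torque": joint torques, N m; "eef_pos": TCP position; "orientation": TCP orientation; "force": force on the tool from outside, world axes, zero at the start; "wrist_torque": the same for the moment, N m; "finger_gap": opening from 0.0 (shut) to 1.0 (fully open).
Only numpy, scipy, OpenCV 4.12 (cv2) and the standard library are available. Lean on these libraries where they do the work, as an engineer would, in place of code of your own. Each camera call takes 0.05 s, during which the arm holds its last target. There are 200 camera calls.

### The job

Take the black bat that has two round holes by its terracotta chuck and seat it on the pottery wheel, so that both pegs of the wheel head go into its holes and it lies flat and fully home. Lower it on, do not drop it, and let go. Leave the blank bat without holes and the glaze jar where they stand.

Things in the scene. Friction and masses are not known exactly. Their poses are not given: they have to be found in the camera images.
- bat_center (a point): Loose black bat, 0.5 kg: flat square plate 150 x 150 x 12 mm with two 28 mm round through holes centred 50 mm either side of its middle, and fixed on its middle a terracotta chuck (upright round cup, 56 mm diameter, 70 mm tall) to grip it by. Point: on the chuck's axis, 41 mm above the plate's underside and below the top. z up, x along the line of the holes; a half turn is the same.
- wheel_seat (a point): Centre of the top face of the wheel head: a fixed aluminium disc, 190 mm diameter, 140 mm above the bench, on a round blue housing (250 mm). Two brass pegs stand on it, 50 mm either side along x, 20 mm tall, tapering from 24 mm at the foot to 8 mm at the tip; they guide the holes home and stand 8 mm out of a seated bat. z up.
- blank_bat_center (a point): Bystander: a loose black square bat of the same size with the same terracotta chuck, but with no holes in its plate. Point as on the other bat, 41 mm above the underside. One bat lies on the robot's left, the other on its right, either way round.
- jar_center (a point): Bystander: a loose blue glaze jar with a white lid, 70 mm diameter, 90 mm tall, standing beyond the left-hand bat. The point is at its centre, 45 mm above the bench.
Mind the look-alikes: they are no part of the job. What is shaped like the part that bears bat_center but green, white or yellow is not meant.

How it is judged:
At the end, for the whole second after the job is handed in: The bat with holes lies on the wheel head with both pegs in its holes: centred within 10 mm, within 5 mm of fully down, its line of holes within 10 degrees of the line of pegs (either way round), tilted less than 3.4 degrees. The blank bat and the glaze jar are within 30 mm of where they stood (horizontal distance between bat_center and wheel_seat below 0.01 m and z of bat_center in the frame of wheel_seat between 0.036 and 0.046 m and angle between the x axis of bat_center and the x axis of wheel_seat, either way round below 0.18 rad and angle between bat_center's own z axis and vertical below 0.06 rad and distance of each of blank_bat_center, jar_center from where it was at the start of the episode below 0.03 m); the robot touches nothing.
It fails at once if the bat is dropped: let go over the wheel with its underside more than 35 mm above the head (horizontal distance between bat_center and wheel_seat below 0.08 m and z of bat_center in the frame of wheel_seat above 0.076 m and contact force between the fingers and bat below 0.2 N).
It fails at once if the blank bat is moved by more than 30 mm (distance of blank_bat_center from where it was at the start of the episode above 0.03 m).
It fails at once if the glaze jar is moved by more than 30 mm (distance of jar_center from where it was at the start of the episode above 0.03 m).
It also fails if it takes over 35 s, if anything falls off the work surface, if the arm or the gripper's body presses on something with over 40 N, if the wrist force passes 120 N, or if a joint passes its speed limit or range.

## Working session

There is one attempt and no reset: what is moved stays moved. The work goes in short steps, Python scripts to look and compute and a shell command to move; the robot and the scene stay as the last step left them, time stands still between calls to the robot, and variables do not carry over. Pictures are saved under pics/ and viewed, about 8 in all and at most 12, crops included, and the job is handed in when it is done.

```bash
mkdir -p pics; ls
python3 - <<'E'
from bench import ctrl
import cv2
for n in("scene","top"):
    cv2.imwrite(f"pics/{n}0.png",ctrl.grab_frame(n)[:,:,::-1]); i=ctrl.camera_info(n); print(n,i)
s=ctrl.get_state(); print(s)
E
```

```text
pics
scene {'intrinsics': array([[409.59295396,   0.        , 284.21388899],
       [  0.        , 409.59295396, 209.94599995],
       [  0.        ,   0.        ,   1.        ]]), 'pose': array([[ 0.7973743 , -0.48831274,  0.35460527,  0.98991043],
       [ 0.60326486,  0.66083573, -0.44650603, -0.46746447],
       [-0.01630125,  0.56995333,  0.82151535,  1.23557149],
       [ 0.        ,  0.        ,  0.        ,  1.        ]])}
top {'intrinsics': array([[452.05540072,   0.        , 278.30446734],
       [  0.        , 452.05540072, 202.41296831],
       [  0.        ,   0.        ,   1.        ]]), 'pose': array([[-0.01716959,  0.99205045, -0.12466397,  0.30764417],
       [-0.99983147, -0.0178456 , -0.00430786,  0.11446611],
       [-0.00649832,  0.12456899,  0.99218967,  1.52710841],
       [ 0.        ,  0.        ,  0.        ,  1.        ]])}
{'time': 0.1, 'joint_pos': array([ 1.10230749,  0.70700462, -0.02762148,  1.48494664,  0.0220029 ,
        0.95091387, -0.07550728]), 'qd': array([ 0.0001499 , -0.00035391, -0.00082738, -0.00202574,  0.00090614,
       -0.00076606, -0.00101412]), 'joint_torque': array([ 1.77579524e-03, -8.84309721e+01,  1.23653334e+00, -2.36459023e+01,
        1.70237414e-02,  4.99291593e-03, -3.07554831e-05]), 'eef_pos': array([ 0.23792443, -0.52320571,  0.23089625]), 'orientation': array([-0.14941616, -0.69098547, -0.15008181,  0.69115073]), 'force': array([ 0.78572189, -0.54245864, -0.15648308]), 'wrist_torque': array([-0.02218078, -0.03086222, -0.02668493]), 'finger_gap': 1.0020234441759965}
```

View pics/top0.png

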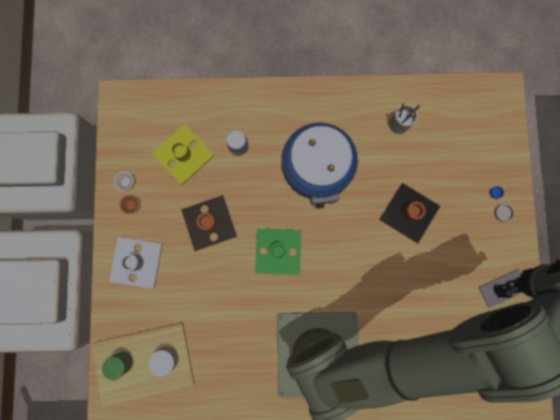

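View pics/scene0.png

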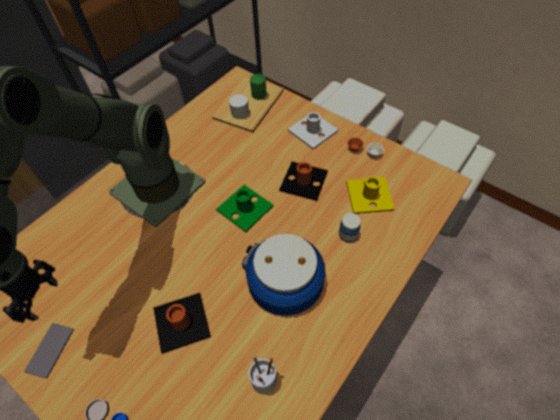

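The top picture shows the holed bat on the left at about (209,222), with holes near (205,210) and (214,237). The blank bat is on the right at (410,212), the wheel at (321,155) with pegs near (312,142) and (331,168), and the jar at (236,142). I'll enlarge these for accuracy.

Run:
```python
import cv2,numpy as np
a=cv2.imread("pics/top0.png")
c1=cv2.resize(a[185:260,170:245],None,fx=5.333,fy=5.333,interpolation=cv2.INTER_CUBIC)
c2=cv2.resize(a[115:215,275:375],None,fx=4,fy=4,interpolation=cv2.INTER_CUBIC)
c1=np.clip(c1*1.6,0,255).astype('uint8')
cv2.imwrite("pics/c1.png",np.hstack([c1,c2]) if c1.shape==c2.shape else np.hstack([cv2.resize(c1,(400,400)),c2]))
```

```text
(no output)
```

View pics/c1.png

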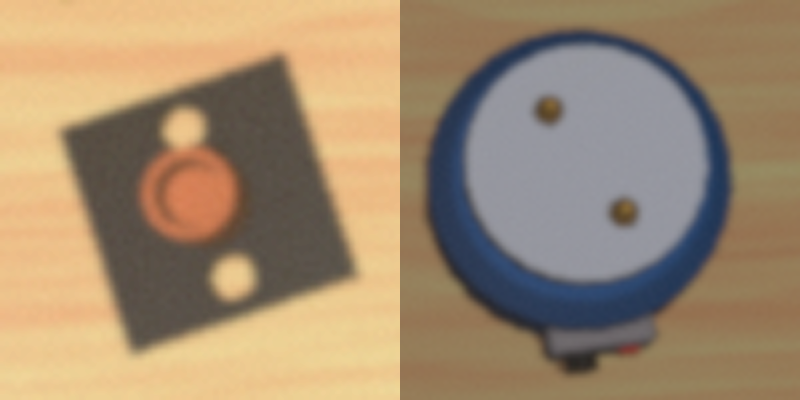

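The crop shows bat corners at (63,131), (285,54), (358,274) and (133,352), with holes at (184,129) and (234,277). The pegs are at (549,109) and (625,211), and the disc spans columns 465–710 and rows 42–283.

```bash
cat > h.py <<'E'
import numpy as np
from bench import ctrl
from scipy.spatial.transform import Rotation as R
def ray(n,px,z):
    i=ctrl.camera_info(n);K=i["intrinsics"];P=i["pose"]
    d=np.linalg.inv(K)@[px[0],px[1],1]; d=P[:3,:3]@(d*[1,-1,-1]); o=P[:3,3]
    return (o+d*(z-o[2])/d[2])
def st():
    s=ctrl.get_state(); q=s["orientation"]; return s,R.from_quat([q[1],q[2],q[3],q[0]])
E
python3 - <<'E'
from h import *
f=lambda c,s,o:((np.array(c)+.5)/s-.5+o)
o1=np.array([170,185]);o2=np.array([275,115])
C=[ray("top",f(c,5.333,o1),.012) for c in [(63,131),(285,54),(358,274),(133,352)]]
H=[ray("top",f(c,5.333,o1),.006) for c in [(184,129),(234,277)]]
P=[ray("top",f(c,4,o2),.152) for c in [(149,109),(225,211)]]
D=ray("top",f((187.5,162.5),4,o2),.14)
chuck=ray("top",f((191,194),5.333,o1),.082-.012) 
rim=ray("top",f((191,194),5.333,o1),.082)
for n,v in dict(C=C,cm=np.mean(C,0),H=H,hm=np.mean(H,0),P=P,pm=np.mean(P,0),D=D,ch=rim).items(): print(n,np.round(v,4))
an=lambda a,b:np.degrees(np.arctan2(*(b-a)[[1,0]]))
print("hole ang",an(H[0],H[1]),np.linalg.norm(H[0]-H[1]),"edges",an(C[0],C[3]),an(C[1],C[2]),an(C[0],C[1]),an(C[3],C[2]),"peg",an(P[0],P[1]),np.linalg.norm(P[0]-P[1]))
s,r=st();print(r.as_matrix().round(3))
E
```

```text
C [[0.4809 0.4486 0.012 ]
 [0.5276 0.3078 0.012 ]
 [0.3873 0.2622 0.012 ]
 [0.341  0.4034 0.012 ]]
cm [0.4342 0.3555 0.012 ]
H [[0.4815 0.3729 0.006 ]
 [0.3871 0.341  0.006 ]]
hm [0.4343 0.357  0.006 ]
P [[ 0.6687  0.0126  0.152 ]
 [ 0.5867 -0.044   0.152 ]]
pm [ 0.6277 -0.0157  0.152 ]
D [ 0.6283 -0.0173  0.14  ]
ch [0.4334 0.3556 0.082 ]
hole ang -161.3602696873219 0.09970080310205975 edges -162.10477258811665 -162.00397455876708 -71.64381320540802 -71.84728533985158 peg -145.36628962340333 0.09959750917959526
[[-0.     0.414 -0.91 ]
 [ 0.001 -0.91  -0.414]
 [-1.    -0.001  0.   ]]
```

```bash
python3 -m jog '[[[-0.05,-0.115,-0.285,0,0,0,0.0854],[-0.05,-0.115,-0.285,0,0,0,0.0854],[-0.05,-0.115,-0.285,0,0,0,0.0854],[-0.05,-0.115,-0.285,0,0,0,0.0854],[-0.05,-0.115,-0.285,0,0,0,0.0854],[-0.05,-0.115,-0.285,0,0,0,0.0854],[-0.05,-0.115,-0.285,0,0,0,0.0854],[-0.05,-0.405,-0.494,0,0,0,0.0854],[-0.05,-0.405,-0.494,0,0,0,0.0854],[-0.05,-0.405,-0.494,0,0,0,0.0854],[-0.05,-0.405,-0.494,0,0,0,0.0854],[-0.05,-0.405,-0.494,0,0,0,0.0854]]]' 60
cat >> h.py <<'E'
def go(p,ang=None):
    "tool shift to world p; tool-x turn so that jaw axis is at ang deg (mod 180), plus levelling"
    s,r=st(); y=r.apply([0,1,0]); cur=np.degrees(np.arctan2(y[1],y[0]))
    print("t",s["time"],"tcp",s["eef_pos"].round(4),"jaw",cur.round(2),"j",s["joint_pos"].round(2),"F",s["force"].round(1),"gap",round(s["finger_gap"],3))
    a=cur+((0 if ang is None else ang-cur)+90)%180-90 if ang is not None else cur
    c,sn=np.cos(np.radians(a)),np.sin(np.radians(a))
    T=np.array([[0,0,-1],[c,sn,0],[0,0,0.]]);T[2]=np.cross(T[0],T[1])
    print("shift",r.inv().apply(np.array(p)-s["eef_pos"]).round(4),"turn",(r.inv()*R.from_matrix(T.T)).as_rotvec().round(4))
E
python3 -c "
from h import *
go((.434,.356,.2),108.1)"
```

```text
time: 1.3
eef_pos: [0.4988, -0.0538, 0.2811]
orientation: [-0.149, -0.691, -0.15, 0.691]
force: [0.4, -0.5, 0.1]
finger_gap: 0.997
t 1.3 tcp [ 0.4988 -0.0538  0.2811] jaw -65.57 j [ 0.03  0.54  0.03  1.66 -0.02  0.94 -1.08] F [ 0.4 -0.5  0.1] gap 0.997
shift [ 0.0814 -0.3998 -0.1105] turn [0.1106 0.0003 0.0009]
```

```bash
python3 -m jog '[[[0.02,-0.4,-0.11,0.11,0,0,0.0854],[0.02,-0.4,-0.11,0.11,0,0,0.0854],[0.02,-0.4,-0.11,0.11,0,0,0.0854],[0.02,-0.4,-0.11,0.11,0,0,0.0854],[0.02,-0.4,-0.11,0.11,0,0,0.0854],[0.02,-0.4,-0.11,0.11,0,0,0.0854],[0.02,-0.4,-0.11,0.11,0,0,0.0854],[0.08,-0.4,-0.11,0.11,0,0,0.0854],[0.08,-0.4,-0.11,0.11,0,0,0.0854],[0.08,-0.4,-0.11,0.11,0,0,0.0854],[0.13,-0.4,-0.11,0.11,0,0,0.0854],[0.13,-0.4,-0.11,0.11,0,0,0.0854]]]'
python3 -c "
from h import *
import cv2
go((.434,.356,.028),108.1)
a=ctrl.grab_frame('scene')[110:260,230:430,::-1]
cv2.imwrite('pics/s1.png',cv2.resize(a,None,fx=4,fy=4,interpolation=cv2.INTER_CUBIC))"
```

```text
time: 2.5
eef_pos: [0.432, 0.3541, 0.1477]
orientation: [-0.112, -0.696, -0.11, 0.701]
force: [-0.7, -0.7, 1.2]
finger_gap: 0.996
t 2.5 tcp [0.432  0.3541 0.1477] jaw -71.89 j [-0.78  0.8   0.08  1.64 -0.09  0.71 -1.92] F [-0.7 -0.7  1.2] gap 0.996
shift [ 0.1197 -0.0015 -0.0033] turn [ 0.0002  0.0068 -0.0021]
```

View pics/s1.png

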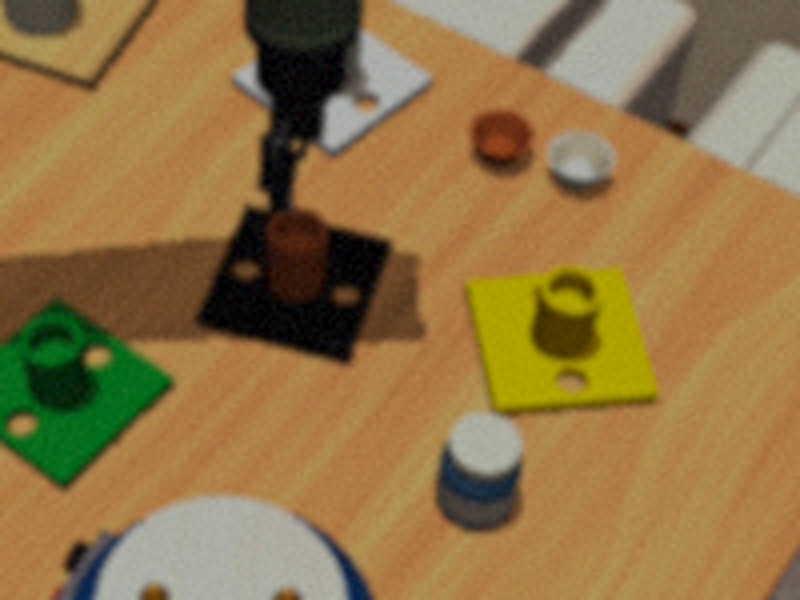

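The picture shows the open fingers (about (278,170) in the crop) just above the chuck, whose rim is at (297,226). I'll check that rim with the scene camera while descending.

```bash
python3 -c "
from h import *
print(ray('scene',(230+297.5/4-.5,110+226.5/4-.5),.082))"
python3 -m jog '[[[0.03,-0.0015,-0.003,0,0.007,-0.002,0.0854],[0.06,-0.0015,-0.003,0,0.007,-0.002,0.0854],[0.08,-0.0015,-0.003,0,0.007,-0.002,0.0854],[0.1,-0.0015,-0.003,0,0.007,-0.002,0.0854],[0.11,-0.0015,-0.003,0,0.007,-0.002,0.0854],[0.12,-0.0015,-0.003,0,0.007,-0.002,0.0854],[0.12,-0.0015,-0.003,0,0.007,-0.002,0.0854],[0.12,-0.0015,-0.003,0,0.007,-0.002,0.0854]]]' 60
python3 -c "
from h import *
go((.434,.356,.028),108.1)"
```

```text
[0.4314395  0.36009724 0.082     ]
time: 3.35
eef_pos: [0.4354, 0.357, 0.0314]
orientation: [0.11, 0.7, 0.112, -0.697]
force: [1.1, -0.4, 0.4]
finger_gap: 0.999
t 3.35 tcp [0.4354 0.357  0.0314] jaw -71.92 j [-0.77  0.99  0.05  1.7  -0.1   0.45 -1.91] F [ 1.1 -0.4  0.4] gap 0.999
shift [0.0034 0.0005 0.0016] turn [-0.0003 -0.0038  0.0013]
```

Now closing.

```bash
python3 -m jog '[[[0,0,0.001,0,0,0,0.06],[0,0,0.001,0,0,0,0.05],[0,0,0.001,0,0,0,0.04],[0,0,0.001,0,0,0,0.04],[0,0,0.001,0,0,0,0.04],[0,0,0.001,0,0,0,0.04],[0,0,0.001,0,0,0,0.04],[-0.02,0,0.001,0,0,0,0.04],[-0.05,0,0.001,0,0,0,0.04],[-0.05,0,0.001,0,0,0,0.04],[-0.05,0,0.001,0,0,0,0.04]]]' 60
python3 -c "
from h import *
import cv2
go((.434,.356,.3),108.1)
a=ctrl.grab_frame('scene')[110:260,230:430,::-1]
cv2.imwrite('pics/s2.png',cv2.resize(a,None,fx=4,fy=4,interpolation=cv2.INTER_CUBIC))"
```

```text
time: 4.45
eef_pos: [0.4342, 0.3566, 0.0815]
orientation: [0.11, 0.7, 0.112, -0.697]
force: [-0.1, 0.2, -7.9]
finger_gap: 0.642
t 4.45 tcp [0.4342 0.3566 0.0815] jaw -71.91 j [-0.78  0.9   0.06  1.69 -0.1   0.55 -1.91] F [-0.1  0.2 -7.9] gap 0.642
shift [-2.185e-01  2.000e-04 -6.000e-04] turn [-0.0002 -0.004   0.0015]
```

View pics/s2.png

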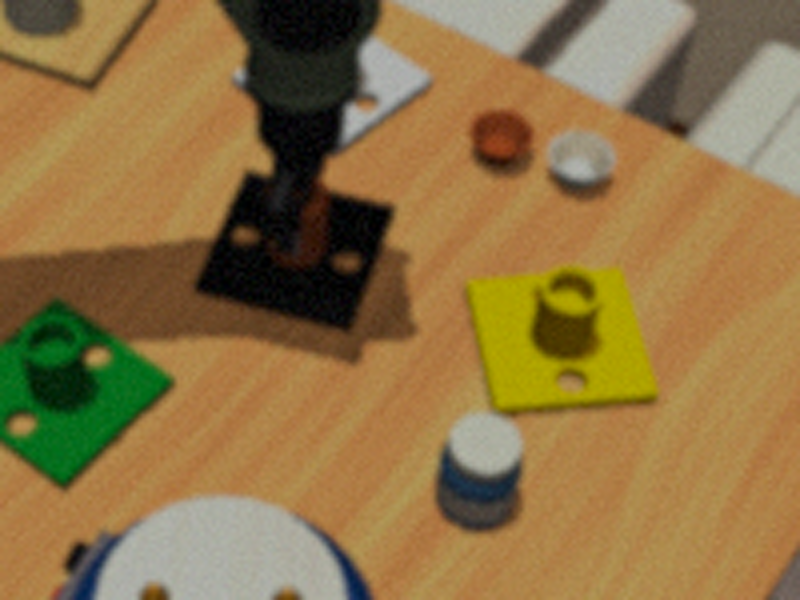

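The bat is held level about 5 cm up, with holes at (244,236) and (348,262) in the crop. The fingers sit across the line of holes. Next I carry it over the wheel.

```bash
python3 -c "
from h import *
go((.628,-.0165,.26),124.5)"
```

```text
t 4.5 tcp [0.4339 0.3564 0.0808] jaw -71.91 j [-0.78  0.9   0.06  1.69 -0.1   0.55 -1.91] F [-0.4  0.4 -5.7] gap 0.641
shift [-0.1794  0.4145 -0.0693] turn [-0.2864 -0.0031  0.0006]
```

```bash
python3 -m jog '[[[-0.03,0,0,0,0,0,0.04],[-0.07,0,0,0,0,0,0.04],[-0.11,0,0,0,0,0,0.04],[-0.15,0.01,0,-0.02,0,0,0.04],[-0.18,0.03,-0.005,-0.04,0,0,0.04],[-0.18,0.06,-0.01,-0.06,0,0,0.04],[-0.18,0.09,-0.015,-0.08,0,0,0.04],[-0.18,0.12,-0.02,-0.1,0,0,0.04],[-0.18,0.15,-0.025,-0.12,0,0,0.04],[-0.18,0.18,-0.03,-0.14,0,0,0.04],[-0.18,0.2,-0.033,-0.15,0,0,0.04],[-0.18,0.21,-0.035,-0.16,0,0,0.04]]]' 80
python3 -c "
from h import *
go((.628,-.0165,.26),124.5)"
```

```text
time: 5.7
eef_pos: [0.5323, 0.1653, 0.2595]
orientation: [0.166, 0.688, 0.166, -0.687]
force: [0.1, 0.5, -6.3]
finger_gap: 0.637
t 5.7 tcp [0.5323 0.1653 0.2595] jaw -62.83 j [-0.37  0.65  0.03  1.51 -0.02  0.99 -1.44] F [ 0.1  0.5 -6.3] gap 0.637
shift [-0.0006  0.2054 -0.0021] turn [-0.128  -0.001   0.0002]
```

```bash
python3 -m jog '[[[0,0.02,0,-0.02,0,0,0.04],[0,0.05,0,-0.04,0,0,0.04],[0,0.08,0,-0.06,0,0,0.04],[0,0.11,-0.001,-0.08,0,0,0.04],[0,0.14,-0.001,-0.1,0,0,0.04],[0,0.17,-0.002,-0.12,0,0,0.04],[0,0.19,-0.002,-0.128,-0.001,0,0.04],[0,0.2,-0.002,-0.128,-0.001,0,0.04],[0.01,0.205,-0.002,-0.128,-0.001,0,0.04],[0.02,0.205,-0.002,-0.128,-0.001,0,0.04],[0.02,0.205,-0.002,-0.128,-0.001,0,0.04]]]'
python3 -c "
from h import *
import cv2
go((.628,-.0165,.1715),124.5)
a=ctrl.grab_frame('scene')[180:330,200:350,::-1]
b=ctrl.grab_frame('top')[90:240,250:400,::-1]
cv2.imwrite('pics/s3.png',np.hstack([cv2.convertScaleAbs(cv2.resize(i,(400,400),interpolation=cv2.INTER_CUBIC),alpha=1.5) for i in(a,b)]))"
```

```text
time: 6.8
eef_pos: [0.6267, -0.0148, 0.2375]
orientation: [-0.21, -0.674, -0.211, 0.676]
force: [-0.7, -0.7, -5.0]
finger_gap: 0.64
t 6.8 tcp [ 0.6267 -0.0148  0.2375] jaw -55.43 j [-0.01  0.79 -0.03  1.26  0.03  1.1  -1.01] F [-0.7 -0.7 -5. ] gap 0.64
shift [ 0.066   0.0023 -0.0002] turn [0.0013 0.0021 0.0025]
```

View pics/s3.png

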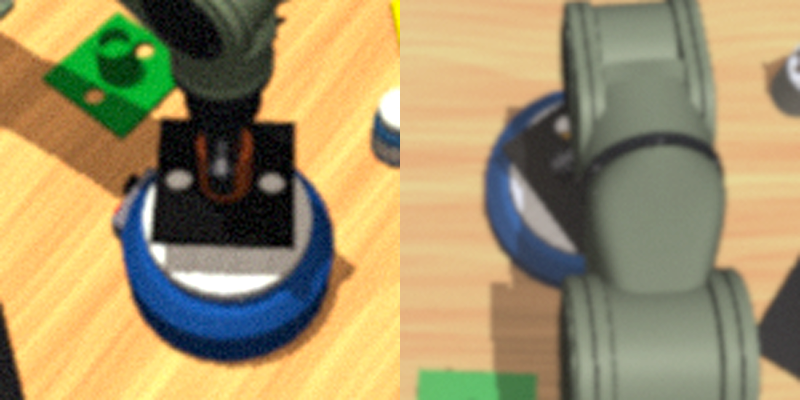

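The scene crop shows the level bat over the wheel, with holes at (179,181) and (272,182) and plate corners at (160,122), (297,124), (293,247) and (152,244). I'll compare hole and peg positions in the scene camera.

```bash
python3 -c "
from h import *
import cv2
f=lambda c:np.array([200,180])+(np.array(c)+.5)/2.6667-.5
an=lambda a,b:np.degrees(np.arctan2(*(b-a)[[1,0]]))
H=[ray('scene',f(c),.212) for c in [(179,181),(272,182)]]
C=[ray('scene',f(c),.218) for c in [(160,122),(297,124),(293,247),(152,244)]]
print(np.mean(H,0),np.mean(C,0),an(*H),np.linalg.norm(H[0]-H[1]),[an(C[0],C[1]),an(C[3],C[2]),an(C[0],C[3]),an(C[1],C[2])])
a=cv2.imread('pics/scene0.png')[225:300,235:335]
cv2.imwrite('pics/c4.png',cv2.resize(a,(800,600),interpolation=cv2.INTER_CUBIC))"
```

```text
[ 0.62748695 -0.01600866  0.212     ] [ 0.6300131  -0.01913916  0.218     ] 35.87743761616166 0.09973809204647191 [np.float64(35.52312043314364), np.float64(35.30860512170144), np.float64(-54.10397775625494), np.float64(-56.59704727468038)]
```

View pics/c4.png

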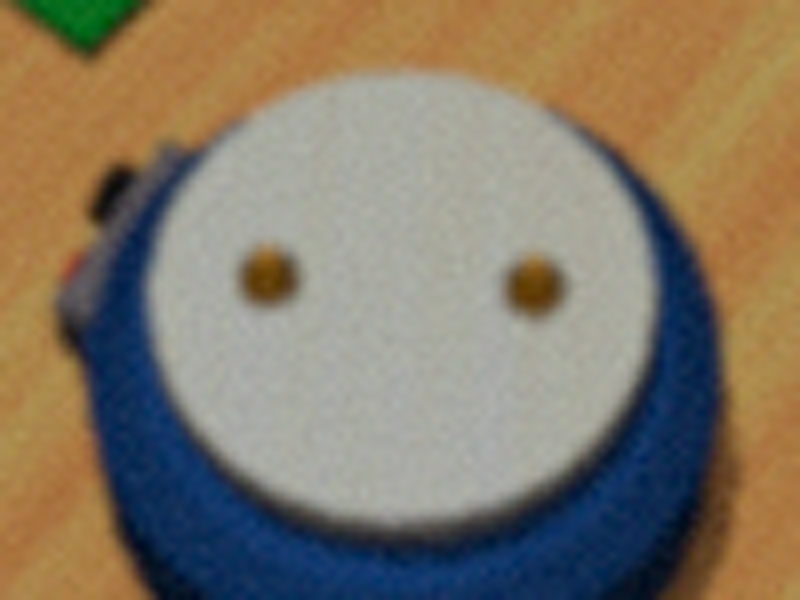

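Pegs in this crop are at (268,275) and (536,286). The disc centre is at about (404,301).

```bash
python3 -c "
from h import *
f=lambda c:np.array([235,225])+(np.array(c)+.5)/8-.5
an=lambda a,b:np.degrees(np.arctan2(*(b-a)[[1,0]]))
P=[ray('scene',f(c),.150) for c in [(268,275),(536,286)]]
print(np.mean(P,0),an(*P),np.linalg.norm(P[0]-P[1]),ray('scene',f((404,300)),.14))
go((.628,-.0165,.1715),124.5)"
```

```text
[ 0.63123972 -0.01991794  0.15      ] 33.97984933641439 0.09984218909408758 [ 0.6335461  -0.02183043  0.14      ]
t 6.9 tcp [ 0.6274 -0.0151  0.2392] jaw -55.43 j [-0.01  0.79 -0.03  1.26  0.03  1.1  -1.01] F [ 0.7 -0.3 -6. ] gap 0.639
shift [0.0677 0.0015 0.0003] turn [0.0011 0.0003 0.0008]
```

```bash
python3 -m jog '[[[0.005,0.003,0,0.01,0,0,0.04],[0.015,0.003,0,0.01,0,0,0.04],[0.025,0.003,0,0.01,0,0,0.04],[0.032,0.003,0,0.01,0,0,0.04],[0.038,0.003,0,0.01,0,0,0.04],[0.043,0.003,0,0.01,0,0,0.04],[0.047,0.003,0,0.01,0,0,0.04],[0.051,0.003,0,0.01,0,0,0.04],[0.055,0.003,0,0.01,0,0,0.04],[0.055,0.003,0,0.01,0,0,0.04]]]'
python3 -c "
from h import *
go((.629,-.0175,.1715),124)"
```

```text
time: 7.9
eef_pos: [0.6289, -0.0176, 0.1838]
orientation: [-0.206, -0.676, -0.207, 0.677]
force: [-0.1, 0.5, -6.0]
finger_gap: 0.642
t 7.9 tcp [ 0.6289 -0.0176  0.1838] jaw -56.01 j [-0.01  0.85 -0.03  1.33  0.03  0.97 -1.02] F [-0.1  0.5 -6. ] gap 0.642
shift [ 0.0123  0.     -0.0001] turn [-0.0002  0.0008  0.0012]
```

```bash
python3 -m jog '[[[0.003,0,0,0,0,0,0.04],[0.006,0,0,0,0,0,0.04],[0.009,0,0,0,0,0,0.04],[0.011,0,0,0,0,0,0.04],[0.012,0,0,0,0,0,0.04],[0.012,0,0,0,0,0,0.04],[0.012,0,0,0,0,0,0.04]]]'
python3 -c "
from h import *
go((.629,-.0175,.1715),124)"
```

```text
time: 8.6
eef_pos: [0.6289, -0.0176, 0.1725]
orientation: [-0.206, -0.676, -0.207, 0.676]
force: [-5.6, 0.4, 7.8]
finger_gap: 0.642
t 8.6 tcp [ 0.6289 -0.0176  0.1725] jaw -56.02 j [-0.01  0.86 -0.03  1.34  0.03  0.94 -1.02] F [-5.6  0.4  7.8] gap 0.642
shift [ 0.001   0.     -0.0001] turn [-0.0003  0.0004  0.001 ]
```

Contact at the expected seating height. Releasing and retreating upward.

```bash
python3 -m jog '[[[0.001,0,0,0,0,0,0.045],[0.001,0,0,0,0,0,0.06],[0,0,0,0,0,0,0.07],[0,0,0,0,0,0,0.0854],[0,0,0,0,0,0,0.0854],[0,0,0,0,0,0,0.0854],[0,0,0,0,0,0,0.0854],[-0.02,0,0,0,0,0,0.0854],[-0.05,0,0,0,0,0,0.0854],[-0.09,0,0,0,0,0,0.0854],[-0.13,0,0,0,0,0,0.0854],[-0.13,0,0,0,0,0,0.0854]]]'
python3 -c "
from h import *
import cv2
go((.5,.25,.32))
a=ctrl.grab_frame('scene')[225:300,235:335,::-1]
cv2.imwrite('pics/s5.png',cv2.resize(a,(800,600),interpolation=cv2.INTER_CUBIC))"
```

```text
time: 9.8
eef_pos: [0.6303, -0.0177, 0.3075]
orientation: [0.207, 0.679, 0.206, -0.674]
force: [-0.3, 0.1, -0.3]
finger_gap: 0.999
t 9.8 tcp [ 0.6303 -0.0177  0.3075] jaw -56.03 j [-0.01  0.74 -0.03  1.12  0.02  1.28 -1.01] F [-0.3  0.1 -0.3] gap 0.999
shift [-0.0132 -0.2948 -0.0416] turn [ 0.     -0.0057 -0.0031]
```

View pics/s5.png

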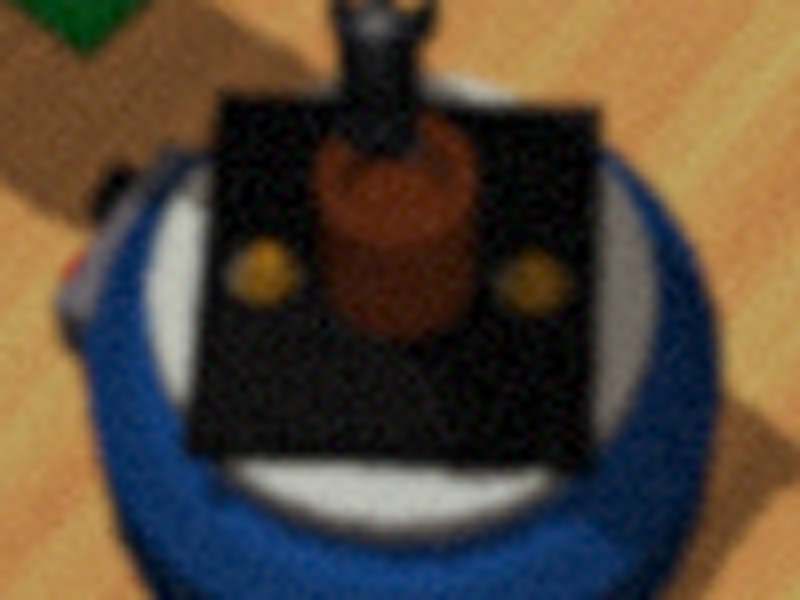

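Both pegs stand in the holes, at (265,272) and (534,283), and the gripper is clear of the chuck. I'll move the arm aside and check from the top.

```bash
python3 -m jog '[[[-0.01,-0.05,-0.01,0,0,0,0.0854],[-0.01,-0.1,-0.02,0,0,0,0.0854],[-0.01,-0.15,-0.03,0,0,0,0.0854],[-0.01,-0.2,-0.04,0,0,0,0.0854],[-0.01,-0.25,-0.04,0,0,0,0.0854],[-0.01,-0.29,-0.04,0,0,0,0.0854],[-0.01,-0.29,-0.04,0,0,0,0.0854],[-0.01,-0.29,-0.04,0,0,0,0.0854]]]'
python3 -c "
import cv2,numpy as np
from h import *
b=ctrl.grab_frame('top')[...,::-1]; a=b[115:215,275:375]
c=b[100:300,130:330]
cv2.imwrite('pics/s6.png',np.hstack([cv2.convertScaleAbs(cv2.resize(i,(400,400),interpolation=cv2.INTER_CUBIC),alpha=1.6) for i in (a,b[90:290,250:450])]))"
```

```text
time: 10.65
eef_pos: [0.5002, 0.2456, 0.3138]
orientation: [0.207, 0.677, 0.207, -0.675]
force: [-0.6, -1.5, 0.2]
finger_gap: 1.001
```

View pics/s6.png

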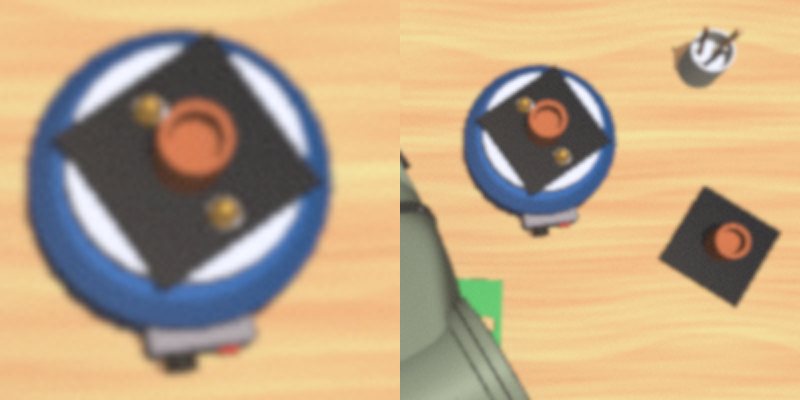

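The top view shows plate corners at (209,32), (322,181), (165,290) and (50,141), with pegs inside both holes at (149,109) and (225,212). The blank bat has not moved.

```bash
python3 -c "
from h import *
f=lambda c:(np.array(c)+.5)/4-.5+[275,115]
an=lambda a,b:np.degrees(np.arctan2(*(b-a)[[1,0]]))
C=[ray('top',f(c),.152) for c in [(209,32),(322,181),(165,290),(50,141)]]
print(np.mean(C,0),ray('top',f((196,139)),.222),[an(C[0],C[1])+180,an(C[3],C[2])+180],[np.linalg.norm(C[i]-C[i-1]) for i in range(4)])
print(ctrl.get_state()['qd'].round(3)); print(ctrl.sign_off())"
```

```text
[ 0.62723479 -0.01543095  0.152     ] [ 0.62695659 -0.0163126   0.222     ] [np.float64(34.803034294097415), np.float64(35.93053470559428)] [np.float64(0.15215063636597226), np.float64(0.14688567258601587), np.float64(0.1492638167035496), np.float64(0.14680829349525118)]
[ 0.025  0.001  0.006 -0.006 -0.001  0.004 -0.001]
the job is handed in; nothing more can be done
None
```

The black bat with two holes is seated on the wheel with both pegs through its holes, and I handed the job in at about 10.7 s. I gripped it by the chuck across the line of holes, carried it over and lowered it until it touched. I then let go and moved the arm clear.

What the last checks showed:
- **Centring:** in the top view the plate centre is at (0.627, -0.015), within about 2 mm of the wheel centre at (0.628, -0.017).
- **Alignment:** the line of holes is at about 35.4°, against 34.6° for the pegs.
- **Height:** the tool was about 1 mm above the computed seated height at contact, just before release. I did not measure the height or tilt again afterwards. The plate looked level and the chuck sat where a seated, level bat would put it.
- **Bystanders:** the blank bat looked unmoved in the last picture. The jar was out of that last crop, but nothing came near it.
- **Disagreement:** the two cameras differed by about 4–5 mm on the wheel's position, so I lowered at a point between their estimates. The first contact showed a sideways force of about 6 N.

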